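Show a finish sample plate to the inspection camera

ROBOT

A 6-joint arm with a two-finger parallel gripper is mounted at the origin on the work surface. World frame = base frame: x ahead of the robot, y to its left, z up, the work surface at z = 0. Lengths are in m, angles in rad, forces in N, time in s.
With the tool pointing down it reaches from about 0.375 to 0.925 m from the base axis. Payload 5.7 kg.
Tool frame: the origin (TCP) lies at the centre of the arm's flange, where the gripper is bolted on; the fingertips stand 173 mm ahead of it and the grasp point (between the pads) lies 155 mm ahead of it (pinch_z is the distance from the TCP to the grasp point, in m); x points along the fingers, y is the direction in which the jaws open and shut, and the axes are right-handed (so a half turn about x gives the same grasp; the last joint's range is limited). The gripper opens to 85 mm and grips with 20 to 120 N. Pads are 22 mm wide; open, the fingers measure 114 mm over their backs; the gripper's body (76 mm by 85 mm) begins 54 mm behind the grasp point. The pads swing forward as they close: fully open they stand 13 mm farther back than shut.
Start: joints at [-1.436, 0.359, 1.51, -0, 1.272, -0.115], TCP at [0.148, -0.581, 0.405] pointing down, gripper open.
Joint ranges: [-2.97, 2.97], [-1.01, 2.36], [0.21, 2.38], [-0.96, 4.11], [0.2, 2.71], [-2.98, 2.98]. Speed limits (rad/s): [2.39, 2.39, 3.14, 3.14, 3.14, 3.14].

INTERFACE

Orientations are given as a unit quaternion [x, y, z, w].
In Python, from workcell import sense, camera, sign_off, pinch_z gives the robot as it stands.
- The arm moves only by the tool arm_command, never from a script. Its argument "motion" is a list of rows, each a list of 7 numbers: the shift along the tool's x, y, z in cm, then the turn, a rotation vector about the tool's x, y, z in rad, then the finger opening in cm, from 0 to 8.54. In form: [[tx, ty, tz, ax, ay, az, claw], ...]. A call has 1 to 8 rows; each row is the pose to reach, as a shift and turn from the pose measured when the call began, along the tool's axes at that moment; what a row does not reach only later rows make up. A row lasts 1/10 s, in which the tool goes at most 50 mm and 8.59 degrees, less where a joint would pass 70% of its speed; a pose out of reach is approached as far as the arm can. A call with a gripper value outside its range is refused whole. The fingers move at their own pace and stop on an object; "squeeze" is the grip in N (left out, the last holds). Time passes only in rows, so rows that repeat a pose let the fingers close. It gives the time, the measured TCP pose, the force and the opening at its end, in the units of the state.
- sense(): the state, without advancing time (a new reading comes with each control period).
- camera(name): name is "scene" or "top"; returns a dict with "color" (420x560x3 uint8, red, green, blue), "z_map" (420x560 float32, m along the optical axis (not along the pixel's ray), 0 where there is no reading), "vertical_fov" (degrees; the focal length in pixels is half the picture's height over the tangent of half this angle, whatever the lens; pixels are square), "cx", "cy" (the principal point, pixels), "distortion" ([k1, k2, p1, p2, k3] as OpenCV has them; the pictures are not rectified), "origin" and "rotation" of the camera in the world. Camera axes: x right, y down, z forward; pixel columns grow to the right and rows downward; lengths in m; the calibration is good to about 2 mm. A picture is of the moment at which its call begins.
- sign_off(): hands the job in, once; it reports no verdict.
The state is a dict: "time": time; "qpos": joint angles; "joint_velocities": joint speeds; "effort": joint torques, N m; "position": TCP position; "tool_rot": TCP orientation; "wrist_force": force on the tool from outside, world axes, zero at the start; "torque": the same for the moment, N m; "width": finger opening in m.
Only numpy, scipy, OpenCV 4.12 (cv2) and the standard library are available. Lean on these libraries where they do the work, as an engineer would, in place of code of your own. Each camera call takes 0.05 s, during which the arm holds its last target.

TASK

Take the amber sample plate out of its wooden block by its plain end (the end without the corner notch; keep the fingers off the frosted, notched end) and show its frosted label to the inspection camera: label up and square to the lens, the middle of the label at the camera's focus above the white cross, the notched end pointing the way the yellow arrow on the mat points. Finish while still holding it there, still, in the gripper, touching nothing else. Leave the green and blue plates, the jar, the spindle and the wrench where they are.

Things in the scene. Friction and masses are not known exactly. Their poses are not given: they have to be found in the camera images.
- amber_mid (a point): Centre of the amber plate: loose, rigid, 100 mm long (x), 8 mm thick (y), 56 mm high (z), about 55 g, standing on a long edge in a wooden block at any yaw. Plate axes: +x along it to the frosted, notched end; +z to the edge that starts on top; -y out of the face with the label.
- notch (a point): Middle of the amber plate's notch, a rectangle 12 x 12 mm cut from its corner at the +x, +z end: 44 mm along +x and 22 mm along +z from the plate's centre. Looking at the label with the notch on the top edge, the notch is at the right. Same axes as amber_mid.
- clear_end (a point): Point of the amber plate half-way through and up it, 20 mm from its centre towards -x: the middle of the plain end (60 mm long, solid amber colour on both faces), to be gripped across the 8 mm thickness. Same axes as amber_mid.
- label (a point): Middle of the label on the amber plate's -y face: 30 mm from the plate's centre towards +x, 4 mm towards -y. The pale matt label is on that face only and fills the frosted end, the last 40 mm at +x (x from 10 to 50 mm from the centre). Same axes as amber_mid.
- block_a: Dark wooden block that holds the amber plate, fixed: 120 mm long (x), 60 wide, 24 tall, with a 10 mm wide kerf along it, kerf floor 8 mm above the bench. Origin: centre of its underside. The plate's lower 16 mm stand in the kerf, its top edge is 64 mm above the bench. The other plates stand in like blocks.
- focus (a point): Focus of the camera: a point in the air 160 mm straight above the middle of the white cross on the camera's black mat (160 x 160 mm, 4 mm thick, on the bench). Station axes: z up, +x the way the yellow arrow (chevron) on the mat points, roughly left and back towards the robot; the camera's post (20 mm thick, 316 mm tall) stands 195 mm from the cross on the -y side, ahead and to the left.
- lens: Camera head, fixed to the station: black lens 40 mm across on a grey 50 mm cube. Origin: centre of the lens face, 170 mm from the focus. z axis: from the focus up and back into the camera, 45 degrees above level, towards the station's -y; x axis: the station's +x. Shown rightly, the label's outward normal (plate -y) points along this z, plate +x along this x.
- green: Green plate of the same shape and size in its own block; leave it alone. Origin at the middle of its lower edge.
- blue: Blue plate of the same shape and size in its own block; leave it alone. Origin at the middle of its lower edge.
- jar: Grey jar with brass cap, 64 mm across, 90 mm tall. Origin at the centre of its underside.
- wrench: Steel wrench lying on the bench, about 180 mm long. Origin on its underside, near its middle.
- spindle: Small turned wooden spindle standing on end, 52 mm across, 120 mm tall. Origin at the centre of its underside.
Things that resemble listed ones, but are neither listed nor needed, are in the scene too. Leave any pink or red look-alike of the part that bears amber_mid alone.

How it is judged:
By the outcome, as a careful person would: the job done as asked, in the order asked, and still so for the second after the job is handed in, while the arm keeps its last pose, push and grip.
It also fails if it takes over 38 s, if anything falls off the work surface, if the arm or the gripper's body presses on something with over 40 N, if the wrist force passes 120 N, or if a joint passes its speed limit or range.

## Working session

There is one attempt and no reset: what is moved stays moved. The work goes in short steps, Python scripts to look and compute and a tool call to move; the robot and the scene stay as the last step left them, time stands still between calls to the robot, and variables do not carry over. Pictures are saved under pics/ and viewed, and the job is handed in when it is done.

Besides the shell and the picture viewer there is one more tool, called after "Call:" as name(argument=value, ...), one argument or row to a line, values as JSON. arm_command: Moves the arm, as the interface text tells. Its arguments: {"type":"object","properties":{"motion":{"type":"array","items":{"type":"array","items":{"type":"number"}}},"squeeze":{"type":"number"}},"required":["motion"]}

```bash
mkdir -p pics; ls
python3 - <<'E'
from workcell import sense,camera,pinch_z
import cv2,numpy as np,pickle
print(pinch_z,sense())
for n in("scene","top"):
    d=camera(n); pickle.dump(d,open(f'{n}0.pkl','wb'))
    cv2.imwrite(f'pics/{n}0.png',cv2.resize(d['color'][:,:,::-1],(800,600),interpolation=cv2.INTER_CUBIC))
    print(n,{k:v for k,v in d.items() if k not in('color','z_map')})
E
```

```text
pics
0.1547 {'time': 0.0, 'qpos': array([-1.43610771e+00,  3.59521716e-01,  1.51144487e+00,  4.50107514e-06,
        1.27251246e+00, -1.15106966e-01]), 'joint_velocities': array([ 3.22056567e-03, -5.76785249e-04, -4.53395034e-04,  5.73173665e-05,
        4.43525756e-04,  9.25945672e-04]), 'effort': array([-1.68715138e-03, -5.27616692e+01, -2.78622276e+01, -3.56056507e-04,
        1.32702370e-02,  1.55878791e-05]), 'position': array([ 0.14826334, -0.5810148 ,  0.40383861]), 'tool_rot': array([-0.70159344, -0.08875306,  0.70160346, -0.08741921]), 'wrist_force': array([-0.60012041,  0.07141992, -0.56843016]), 'torque': array([-0.06107617, -0.03308852,  0.01855895]), 'width': 0.08547517100019297}
scene {'vertical_fov': 54.106991180712974, 'cx': 270.7627643773166, 'cy': 210.5543913336396, 'distortion': array([-0.1025359,  0.       ,  0.       ,  0.       ,  0.       ]), 'origin': array([ 1.17170413, -0.22997126,  0.97238256]), 'rotation': array([ 0.74632729,  0.57350232, -0.19829852, -0.27343803])}
top {'vertical_fov': 48.872546022480876, 'cx': 281.6141168913623, 'cy': 214.80164636054403, 'distortion': array([-0.01064893,  0.        ,  0.        ,  0.        ,  0.        ]), 'origin': array([ 0.36931042, -0.03728959,  1.40080314]), 'rotation': array([-0.70356632,  0.70691983, -0.05879509,  0.04244909])}
```

View pics/scene0.png

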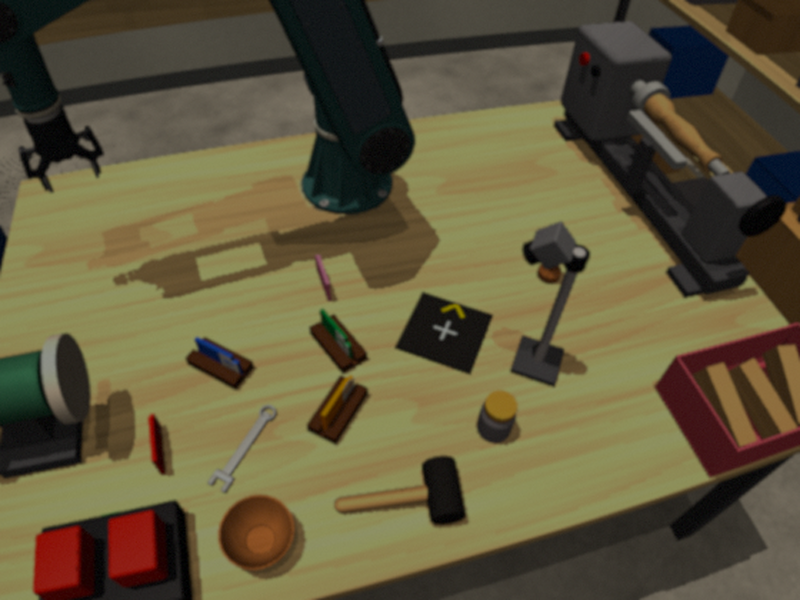

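View pics/top0.png

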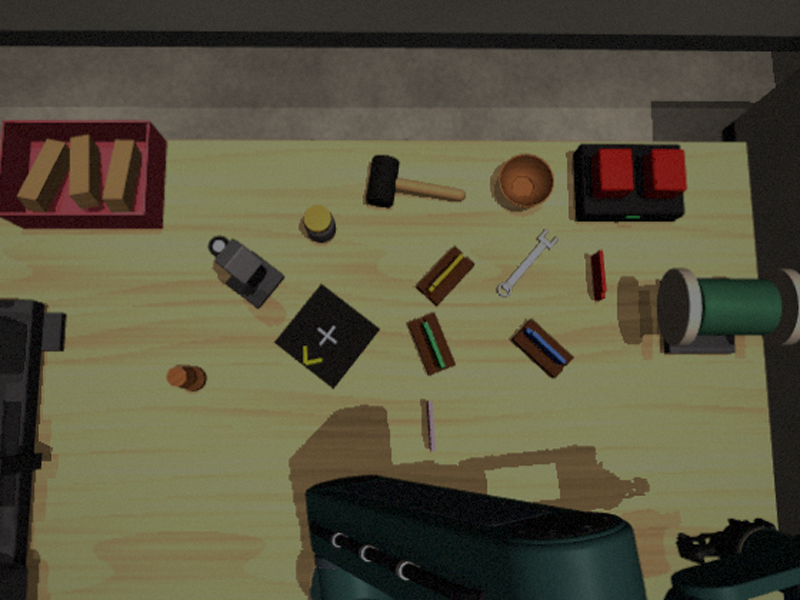

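Scene view: the amber/yellow plate stands in its block at about (337,403), green at (337,335) and blue at (220,355), with pink (323,277) and red (156,445) look-alikes lying loose. Top view: amber is at (448,272). The mat cross is at (327,335), the chevron at (312,356), and the camera head and post at (245,270). I'll enlarge the amber plate to confirm it and find its notch.

```bash
cat > h.py <<'E'
import cv2,numpy as np,pickle
from scipy.spatial.transform import Rotation as R
def K(d):
    f=210/np.tan(np.radians(d['vertical_fov'])/2); return np.array([[f,0,d['cx']],[0,f,d['cy']],[0,0,1.]])
def ray(d,uv):
    p=cv2.undistortPoints(np.array(uv,float).reshape(-1,1,2),K(d),d['distortion'])[:,0]
    v=np.c_[p,np.ones(len(p))]; return R.from_quat(d['rotation']).apply(v)
def onz(d,uv,z):
    v=ray(d,uv); o=d['origin']; return o+v*((z-o[2])/v[:,2])[:,None]
def proj(d,P):
    c=R.from_quat(d['rotation']).inv().apply(np.atleast_2d(P)-d['origin'])
    return cv2.projectPoints(c,np.zeros(3),np.zeros(3),K(d),d['distortion'])[0][:,0]
E
python3 - <<'E'
from h import *
for n,(x,y,w,h),s in(("scene",(208,255,60,60),10),("top",(285,165,54,54),10)):
    d=pickle.load(open(n+'0.pkl','rb')); c=d['color'][y:y+h,x:x+w,::-1]
    c=np.clip(c.astype(float)*1.5,0,255).astype(np.uint8)
    cv2.imwrite(f'pics/{n}_crop.png',cv2.resize(c,(w*s,h*s),interpolation=cv2.INTER_NEAREST))
E
```

```text
(no output)
```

View pics/scene_crop.png

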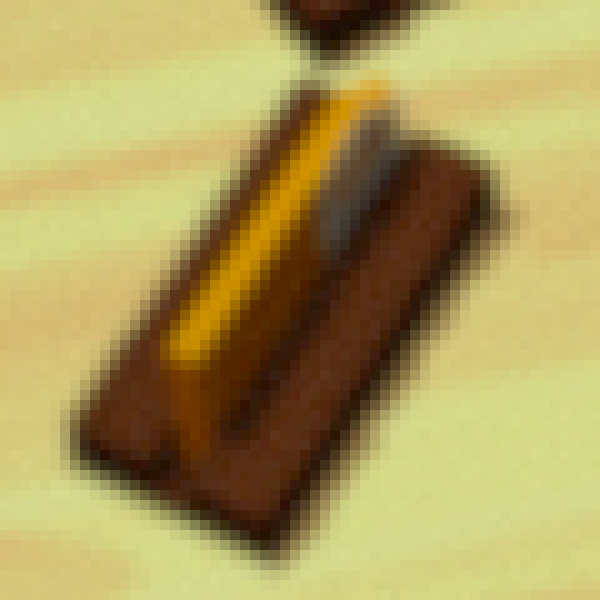

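View pics/top_crop.png

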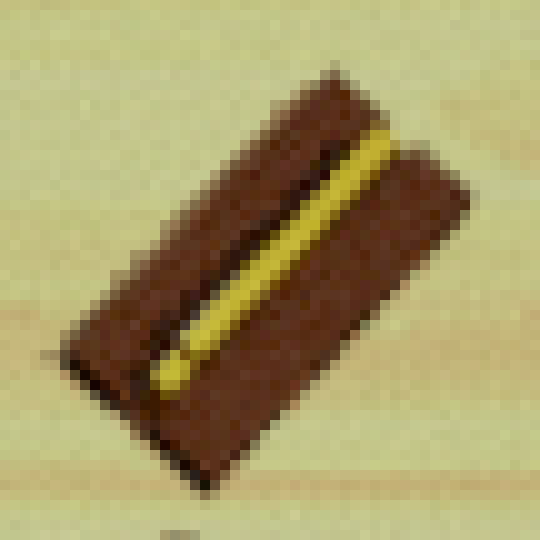

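The crops confirm it: the plate is solid amber with a grey label on its far part, facing the +x/+y side, on the scene's upper-right face. The top crop shows the notch step at its lower left, (185,355). The notched end therefore points to +y and toward the robot, and the plain end is at the upper right. Next I'll measure.

```bash
cat > m.py <<'E'
from h import *
T=pickle.load(open('top0.pkl','rb')); S=pickle.load(open('scene0.pkl','rb'))
def mask(d,lo,hi,box):
    h=cv2.cvtColor(d['color'],cv2.COLOR_RGB2HSV); m=cv2.inRange(h,lo,hi); o=np.zeros_like(m); x,y,w,hh=box
    o[y:y+hh,x:x+w]=m[y:y+hh,x:x+w]; return o
def cam(d,P): return R.from_quat(d['rotation']).inv().apply(np.atleast_2d(P)-d['origin'])
if __name__=='__main__':
    hsv=cv2.cvtColor(T['color'],cv2.COLOR_RGB2HSV)
    for p in [(322-0,181),(310,193),(302,202),(290,190),(285,170)]: print(p,hsv[p[1],p[0]])
    m=mask(T,(20,160,80),(35,255,255),(285,165,54,54)); ys,xs=np.nonzero(m); print(len(xs))
    P=onz(T,np.c_[xs,ys],0.064); c=P.mean(0); u=np.linalg.svd(P-c)[2][0]; s=(P-c)@u; print('plate top',c,u,np.degrees(np.arctan2(u[1],u[0])),s.min(),s.max(),((P-c)@[-u[1],u[0],0]).std())
    # block corners in top (crop/10+offset)
    q=np.array([[33.5,7],[47,20],[20.8,49],[6.2,34.5]])+[285,165]-.5
    print('block',onz(T,q,[0.024]*4 if 0 else 0.024), [np.linalg.norm(a-b) for a,b in zip(onz(T,q,.024),np.roll(onz(T,q,.024),-1,0))])
    m=mask(S,(8,150,90),(30,255,255),(208,255,60,60)); ys,xs=np.nonzero(m);P=onz(S,np.c_[xs,ys],0.064);c=P.mean(0);u=np.linalg.svd(P-c)[2][0];s=(P-c)@u
    print('scene top',len(xs),c,u,np.degrees(np.arctan2(u[1],u[0])),s.min(),s.max())
    # mat
    for n,d,box in(('T',T,(185,190,90,90)),('S',S,(270,195,85,75))):
        h=cv2.cvtColor(d['color'],cv2.COLOR_RGB2HSV)
        mw=mask(d,(0,0,90),(180,70,255),box); my=mask(d,(20,130,100),(40,255,255),box)
        x,y,w,hh=box
        mb=mask(d,(0,0,0),(180,255,55),box)
        k,l,st,ce=cv2.connectedComponentsWithStats(mb); i=1+st[1:,4].argmax(); hull=cv2.convexHull(np.argwhere(l==i)[:,::-1].astype(np.int32)); quad=cv2.minAreaRect(hull)
        app=cv2.approxPolyDP(hull,6,True)[:,0]
        Q=onz(d,app.astype(float),.004); print(n,'mat',app.tolist(),Q[:,:2].round(4).tolist(),[round(float(np.linalg.norm(a-b)),4) for a,b in zip(Q,np.roll(Q,-1,0))],Q.mean(0))
        hm=np.zeros_like(mb); cv2.fillConvexPoly(hm,cv2.erode(hull.astype(np.float32),None).astype(np.int32) if 0 else hull,255); hm=cv2.erode(hm,np.ones((9,9)))
        for nm,mm in(('white',mw&hm),('yel',my&hm)):
            k,l,st,ce=cv2.connectedComponentsWithStats(mm); print(nm,st[1:].tolist(),ce[1:].round(1).tolist())
            i=1+st[1:,4].argmax(); print(onz(d,ce[i],.004))
E
python3 m.py
```

```text
(322, 181) [ 25 198 111]
(310, 193) [ 27 176 133]
(302, 202) [ 28 184 130]
(290, 190) [ 27  93 129]
(285, 170) [ 31  82 133]
98
plate top [ 0.63643479 -0.16077363  0.064     ] [-0.74316685  0.66910615 -0.        ] 138.0018856549189 -0.04781747488765912 0.052520172834278844 0.0025726744917324326
block [[ 0.70138072 -0.18199696  0.024     ]
 [ 0.66076727 -0.22251103  0.024     ]
 [ 0.57168017 -0.14131267  0.024     ]
 [ 0.61617832 -0.09766199  0.024     ]] [np.float64(0.0573658614499748), np.float64(0.12053914295606692), np.float64(0.06233351347954173), np.float64(0.11988259199288477)]
scene top 144 [ 0.64015637 -0.16233412  0.064     ] [ 7.26394064e-01 -6.87278447e-01  7.91327313e-17] -43.41505863799527 -0.048379102691240905 0.04589820280826722
T mat [[264, 230], [233, 271], [193, 240], [224, 200]] [[0.5243, -0.0165], [0.4012, 0.0764], [0.4948, 0.1977], [0.6171, 0.1058]] [0.1543, 0.1532, 0.1531, 0.1535] [0.50936932 0.09085625 0.004     ]
white [[222, 228, 13, 14, 59]] [[228.5, 234.4]]
[[0.51128395 0.09098391 0.004     ]]
yel [[212, 242, 3, 9, 18], [217, 251, 8, 3, 15]] [[213.3, 245.7], [220.7, 251.9]]
[[0.47724278 0.13626856 0.004     ]]
S mat [[343, 221], [328, 260], [278, 243], [296, 206]] [[0.5004, 0.1966], [0.6193, 0.1044], [0.5283, -0.0149], [0.4087, 0.077]] [0.1505, 0.1501, 0.1508, 0.1508] [0.51417367 0.09077988 0.004     ]
white [[304, 225, 16, 12, 65]] [[311.1, 230.7]]
[[0.51053528 0.09160173 0.004     ]]
yel [[310, 215, 5, 3, 10], [321, 218, 4, 4, 10]] [[311.6, 216.1], [322.5, 219.8]]
[[0.45866423 0.11077467 0.004     ]]
```

The amber plate's centre comes out near (0.637,-0.161) from the plate tops in both views and from the block corners (edges 57-62 and 120 mm against 60 and 120). The cross is at (0.511,0.091) and station +x is at about 142.7°. Next: refine the yaws, check the camera head against depth, and compute the first move.

```bash
cat > m2.py <<'E'
from m import *
def rect(d,lo,hi,box,z):
    m=mask(d,lo,hi,box); m=cv2.morphologyEx(m,cv2.MORPH_OPEN,np.ones((2,2),np.uint8))
    k,l,st,ce=cv2.connectedComponentsWithStats(m); i=1+st[1:,4].argmax()
    q=np.argwhere(l==i)[:,::-1].astype(float); P=onz(d,q,z)[:,:2]
    return cv2.minAreaRect((P*1000).astype(np.float32)),len(P)
print('block T',rect(T,(0,90,20),(18,255,95),(285,165,54,54),.024))
print('plate T',rect(T,(20,160,80),(35,255,255),(285,165,54,54),.064))
print('plate S',rect(S,(8,150,90),(30,255,255),(208,255,60,60),.064))
# lens/head prediction
c=np.array([.511,.0913,.164]);a=np.radians(142.7);xs=np.array([np.cos(a),np.sin(a),0]);ys=np.array([-xs[1],xs[0],0]);n=(-ys+[0,0,1])/2**.5
for nm,p in(('lens',c+.17*n),('headtop',c+.22*n+.025*(ys+[0,0,1])/2**.5),('post top',np.r_[(c-.195*ys)[:2],.316]),('foot',np.r_[(c-.195*ys)[:2],.0])): print(nm,p,proj(T,p)*800/560,proj(S,p)*800/560)
from workcell import sense
s=sense();Rt=R.from_quat(s['tool_rot']);print(Rt.as_matrix().round(3))
E
python3 m2.py
```

```text
block T (((633.3101196289062, -163.45855712890625), (62.64248275756836, 121.82478332519531), 47.16405487060547), 650)
plate T (((631.308837890625, -162.29397583007812), (9.5390625, 100.00749206542969), 48.4753532409668), 95)
plate S (((642.591064453125, -159.68992614746094), (13.361443519592285, 94.09092712402344), 45.23980712890625), 144)
lens [0.58384475 0.1869224  0.28420815] [[255.82961065 276.42480365]] [[528.91162864 250.97036006]]
headtop [0.59455721 0.20098452 0.33724116] [[240.98749317 263.89282535]] [[546.45409224 230.68901193]]
post top [0.62916774 0.24641733 0.316     ] [[217.10295038 246.29926793]] [[578.44611928 250.39611747]]
foot [0.62916774 0.24641733 0.        ] [[254.58497062 280.67852463]] [[536.25320762 361.03900192]]
[[-0.     0.247 -0.969]
 [ 0.002 -0.969 -0.247]
 [-1.    -0.002 -0.   ]]
```

```bash
cat > g.py <<'E'
from h import *
from workcell import sense,pinch_z
def pose(xv,yv):  # tool axes
    return R.from_matrix(np.c_[xv,yv,np.cross(xv,yv)])
a=np.radians(142.7);xs=np.array([np.cos(a),np.sin(a),0]);zz=np.array([0,0,1.]);ys=np.cross(zz,xs);n=(zz-ys)/2**.5
F=np.array([.511,.0913,.164])
pz_goal=np.cross(xs,-n)
b=np.radians(137.5);px=np.array([np.cos(b),np.sin(b),0]);py=np.cross(zz,px);C=np.array([.6375,-.1612,.036])
def row(p,Rr,s=None):
    s=s or sense();r0=R.from_quat(s['tool_rot'])
    return np.r_[r0.inv().apply(p-s['position'])*100,(r0.inv()*Rr).as_rotvec()].round(3)
E
python3 - <<'E'
from g import *
Cc=np.c_[[0,0,1],[-1,0,0],[0,-1,0]]
s=sense();q=s['qpos']
M=(R.from_euler('z',q[0])*R.from_euler('y',q[1]+q[2])*R.from_euler('ZYZ',q[3:])).as_matrix()@Cc
print((M-R.from_quat(s['tool_rot']).as_matrix()).round(3).tolist())
for nm,sg in(('A',1),('B',-1)):
  G=pose(-pz_goal,-n*sg)   # tool y = sg*plate y, plate y=-n
  gp=F-.05*xs-.004*n+.014*pz_goal; tcp=gp-pinch_z*(-pz_goal); 
  for d6 in(.08,.12):
    wc=tcp+d6*pz_goal;q1=np.arctan2(wc[1],wc[0])
    for q23 in(1.7,1.9,2.1,2.3):
      e=(R.from_euler('z',q1)*R.from_euler('y',q23)).inv()*R.from_matrix(G.as_matrix()@Cc.T)
      print(nm,d6,tcp.round(3),round(q1,2),q23,e.as_euler('ZYZ').round(2))
  P=pose(-zz,py*sg); t=C-.02*px; t=np.r_[t[:2],.32]
  print('hover',nm,t,row(t,P))
E
```

```text
[[0.0, -0.0, -0.0], [-0.0, -0.0, 0.0], [-0.0, 0.0, -0.0]]
A 0.08 [ 0.477 -0.036  0.28 ] -0.18 1.7 [0.76 1.15 1.82]
A 0.08 [ 0.477 -0.036  0.28 ] -0.18 1.9 [0.84 1.01 1.66]
A 0.08 [ 0.477 -0.036  0.28 ] -0.18 2.1 [0.95 0.89 1.47]
A 0.08 [ 0.477 -0.036  0.28 ] -0.18 2.3 [1.11 0.78 1.23]
A 0.12 [ 0.477 -0.036  0.28 ] -0.24 1.7 [0.77 1.19 1.78]
A 0.12 [ 0.477 -0.036  0.28 ] -0.24 1.9 [0.84 1.05 1.62]
A 0.12 [ 0.477 -0.036  0.28 ] -0.24 2.1 [0.95 0.93 1.43]
A 0.12 [ 0.477 -0.036  0.28 ] -0.24 2.3 [1.09 0.82 1.21]
hover A [ 0.65224555 -0.1747118   0.32      ] [ 8.4510e+00 -2.6901e+01 -5.8876e+01  9.9200e-01  1.0000e-03  2.0000e-03]
B 0.08 [ 0.477 -0.036  0.28 ] -0.18 1.7 [ 0.76  1.15 -1.32]
B 0.08 [ 0.477 -0.036  0.28 ] -0.18 1.9 [ 0.84  1.01 -1.48]
B 0.08 [ 0.477 -0.036  0.28 ] -0.18 2.1 [ 0.95  0.89 -1.68]
B 0.08 [ 0.477 -0.036  0.28 ] -0.18 2.3 [ 1.11  0.78 -1.91]
B 0.12 [ 0.477 -0.036  0.28 ] -0.24 1.7 [ 0.77  1.19 -1.36]
B 0.12 [ 0.477 -0.036  0.28 ] -0.24 1.9 [ 0.84  1.05 -1.53]
B 0.12 [ 0.477 -0.036  0.28 ] -0.24 2.1 [ 0.95  0.93 -1.71]
B 0.12 [ 0.477 -0.036  0.28 ] -0.24 2.3 [ 1.09  0.82 -1.93]
hover B [ 0.65224555 -0.1747118   0.32      ] [ 8.4510e+00 -2.6901e+01 -5.8876e+01 -2.1500e+00 -2.0000e-03  1.0000e-03]
```

The wrist model reproduces the start pose exactly, and both grasps are reachable. I'm taking A (tool y = plate y).

Call:
arm_command(
  motion=[
    [0,-2,-4.5,0.12,0,0,8.5],
    [0,-4,-9,0.25,0,0,8.5],
    [1,-6.3,-13.7,0.37,0,0,8.5],
    [2,-8.5,-18.4,0.5,0,0,8.5],
    [3,-10.6,-23,0.62,0,0,8.5],
    [4,-12.7,-27.7,0.75,0,0,8.5],
    [5,-14.8,-32.4,0.87,0,0,8.5],
    [6,-16.9,-37,0.992,0,0,8.5],
  ],
)

```text
time: 0.9
position: [0.4554, -0.3329, 0.3464]
tool_rot: [-0.658, 0.258, 0.659, 0.259]
wrist_force: [0.8, -1.5, -0.4]
width: 0.0846
```

```bash
python3 -c "
from g import *
print(sense()['position'],row(np.array([.6522,-.1747,.30]),pose(-zz,py)))"
```

```text
[ 0.45536862 -0.33285592  0.3464301 ] [ 4.6620e+00 -2.4974e+01 -3.6970e+00 -6.0000e-03  2.0000e-03  1.0000e-03]
```

Call:
arm_command(
  motion=[
    [0.6,-4,-0.6,0,0,0,6],
    [1.4,-8,-1.2,0,0,0,6],
    [2.2,-12,-1.8,0,0,0,6],
    [3,-16,-2.4,0,0,0,6],
    [3.8,-20,-3,0,0,0,6],
    [4.66,-24.97,-3.7,-0.006,0.002,0,6],
    [4.66,-24.97,-3.7,-0.006,0.002,0,6],
    [4.66,-24.97,-3.7,-0.006,0.002,0,6],
  ],
)

```text
time: 1.7
position: [0.6526, -0.1736, 0.299]
tool_rot: [-0.659, 0.255, 0.66, 0.255]
wrist_force: [-0.3, 0.5, 0.7]
width: 0.0599
```

Run:
```python
from g import *
from workcell import camera
s=sense();print(s['position'],s['qpos'],s['width'],row(np.array([.6522,-.1747,.205]),pose(-zz,py)))
for nm in('scene','top'):
    d=camera(nm);pickle.dump(d,open(nm+'1.pkl','wb'))
    p=proj(d,C)[0];x,y=(p-60).astype(int);y=max(0,y);c=d['color'][y:y+100,x:x+120,::-1]
    cv2.imwrite(f'pics/{nm}1.png',cv2.resize(np.clip(c*1.5,0,255).astype(np.uint8),None,fx=6,fy=6,interpolation=cv2.INTER_CUBIC))
```

```text
[ 0.65256277 -0.17358752  0.29898896] [-3.62347937e-01  5.63306499e-01  1.44369943e+00  5.44435531e-04
  1.13553332e+00  1.94703309e+00] 0.05993394702642011 [ 9.399e+00  1.080e-01 -5.800e-02  3.000e-03  1.000e-03  0.000e+00]
```

View pics/scene1.png

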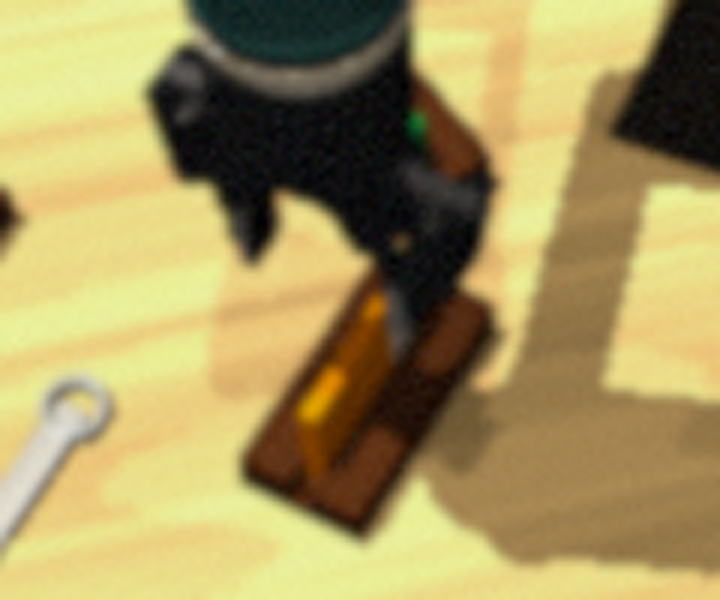

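View pics/top1.png

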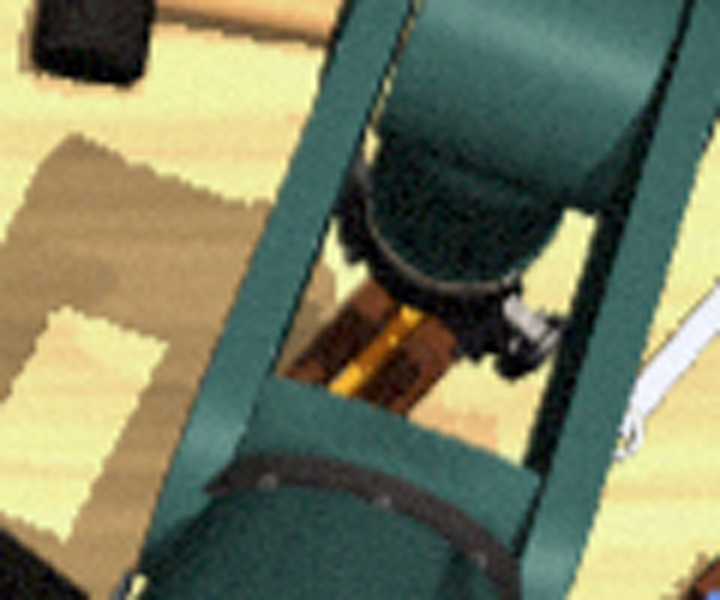

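The gripper hovers above the amber block, with the plate between the open fingers and the plain end below. Now descending.

Call:
arm_command(
  motion=[
    [3,0.1,-0.06,0.003,0,0,5],
    [6,0.1,-0.06,0.003,0,0,4],
    [8,0.1,-0.06,0.003,0,0,3],
    [9.3,0.1,-0.06,0.003,0,0,3],
    [9.3,0.1,-0.06,0.003,0,0,3],
    [9.3,0.1,-0.06,0.003,0,0,3],
  ],
  squeeze=20,
)

```text
time: 2.4
position: [0.6511, -0.177, 0.2074]
tool_rot: [0.659, -0.257, -0.659, -0.258]
wrist_force: [-1.0, 0.3, -0.1]
width: 0.03
```

Run:
```python
from g import *
from workcell import camera
s=sense();print(s['position'],s['width'],s['wrist_force'],row(np.array([.6522,-.1747,.205]),pose(-zz,py)))
for nm in('scene',):
    d=camera(nm);pickle.dump(d,open(nm+'2.pkl','wb'))
    p=proj(d,C)[0];x,y=(p-50).astype(int);y=max(0,y);c=d['color'][y:y+80,x:x+100,::-1]
    cv2.imwrite(f'pics/{nm}2.png',cv2.resize(np.clip(c*1.7,0,255).astype(np.uint8),None,fx=7,fy=7,interpolation=cv2.INTER_CUBIC))
```

```text
[ 0.65113463 -0.17697321  0.20742735] 0.03001346937410152 [-0.99978775  0.34462167 -0.08663245] [ 0.243 -0.239  0.076 -0.003 -0.     0.   ]
```

View pics/scene2.png

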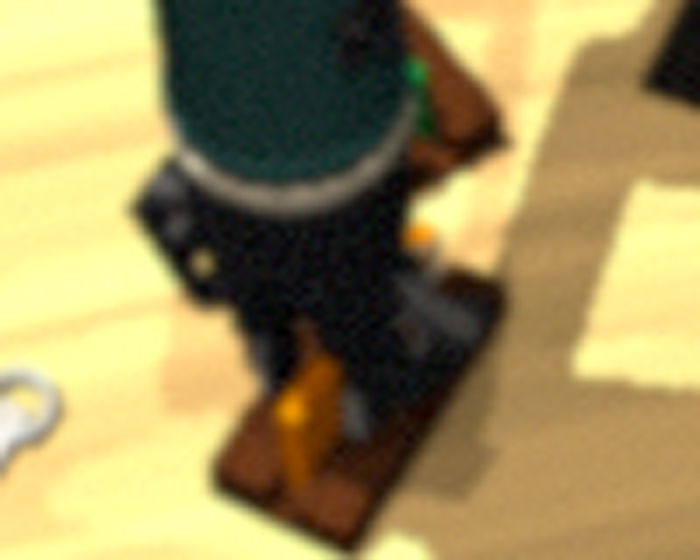

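Call:
arm_command(
  motion=[
    [0.25,-0.24,0.08,0,0,0,2.4],
    [0.25,-0.24,0.08,0,0,0,2.4],
    [0.25,-0.24,0.08,0,0,0,2.4],
  ],
)

```text
time: 2.75
position: [0.6529, -0.1745, 0.2062]
tool_rot: [0.66, -0.257, -0.658, -0.257]
wrist_force: [0.4, -0.4, 0.4]
width: 0.0239
```

Run:
```python
from g import *
s=sense();print(s['time'],s['position'],s['joint_velocities'].round(3),s['width'],s['wrist_force'],row(np.array([.6522,-.1747,.205]),pose(-zz,py)))
```

```text
2.75 [ 0.65287968 -0.17450191  0.20617821] [-0.001  0.004  0.003  0.    -0.001 -0.001] 0.023877539427625 [ 0.41072893 -0.36254325  0.43060304] [ 0.118  0.061  0.037 -0.003 -0.002  0.001]
```

Call:
arm_command(
  motion=[
    [0.1,-0.0,0,0,0,0,1.6],
    [0.1,0,0,0,0,0,1.2],
    [0.1,0,0,0,0,0,1.2],
  ],
)

```text
time: 3.05
position: [0.6529, -0.1745, 0.2052]
tool_rot: [0.66, -0.257, -0.658, -0.257]
wrist_force: [0.3, -0.0, 0.4]
width: 0.0118
```

Call:
arm_command(
  motion=[
    [0,0,0,0,0,0,1.0],
    [0,0,0,0,0,0,0.9],
    [0,0,0,0,0,0,0.9],
  ],
)

```text
time: 3.35
position: [0.6529, -0.1745, 0.2051]
tool_rot: [0.659, -0.257, -0.658, -0.257]
wrist_force: [0.2, -0.1, 0.1]
width: 0.0091
```

Centred, with no side force. Now the full squeeze.

Call:
arm_command(
  motion=[
    [0,0,0,0,0,0,0.5],
    [0,0,0,0,0,0,0.2],
    [0,0,0,0,0,0,0.2],
    [0,0,0,0,0,0,0.2],
  ],
  squeeze=50,
)

```text
time: 3.75
position: [0.653, -0.1745, 0.2052]
tool_rot: [0.66, -0.257, -0.658, -0.257]
wrist_force: [0.8, 0.3, 0.1]
width: 0.0074
```

Run:
```python
from g import *
s=sense();print(s['time'],s['position'],s['width'],s['wrist_force'],s['torque'])
```

```text
3.75 [ 0.65296718 -0.17449988  0.20522863] 0.007417911173804498 [0.7814897  0.33406145 0.05039929] [ 0.02135314 -0.04363709 -0.02536386]
```

Call:
arm_command(
  motion=[
    [-1,0,0,0,0,0,0.2],
    [-3,0,0,0,0,0,0.2],
    [-6,0,0,0,0,0,0.2],
    [-9,0,0,0,0,0,0.2],
    [-12,0,0,0,0,0,0.2],
    [-14,0,0,0,0,0,0.2],
    [-14,0,0,0,0,0,0.2],
    [-14,0,0,0,0,0,0.2],
  ],
)

```text
time: 4.55
position: [0.6524, -0.1743, 0.3455]
tool_rot: [0.66, -0.257, -0.658, -0.257]
wrist_force: [0.3, -0.4, -0.8]
width: 0.0073
```

```bash
cat > look.py <<'E'
import sys
from g import *
from workcell import camera
k=sys.argv[1]
s=sense();print(s['time'],s['position'],s['qpos'].round(3),s['width'],s['wrist_force'],s['torque'])
r=R.from_quat(s['tool_rot']);gp=s['position']+r.apply([pinch_z,0,0]);print('pinch',gp)
pickle.dump(s,open(f's{k}.pkl','wb'))
for nm in('scene','top'):
    d=camera(nm);pickle.dump(d,open(f'{nm}{k}.pkl','wb'))
    p=proj(d,gp)[0];print(nm,p);x,y=(p-[50,40]).astype(int);y=max(0,y);x=max(0,x);c=d['color'][y:y+80,x:x+100,::-1];print('crop origin',x,y)
    cv2.imwrite(f'pics/{nm}{k}.png',cv2.resize(np.clip(c*1.7,0,255).astype(np.uint8),None,fx=7,fy=7,interpolation=cv2.INTER_CUBIC))
E
python3 look.py 3
```

```text
4.55 [ 0.65239612 -0.17431494  0.34553435] [-0.363  0.516  1.402  0.     1.22   1.952] 0.007311608806761845 [ 0.25639148 -0.37373816 -0.7543435 ] [-0.01264678 -0.03212311  0.03922066]
pinch [ 0.65288098 -0.17446474  0.19083518]
scene [227.95515394 253.89102183]
crop origin 177 213
top [321.77103148 174.50020721]
crop origin 271 134
```

View pics/scene3.png

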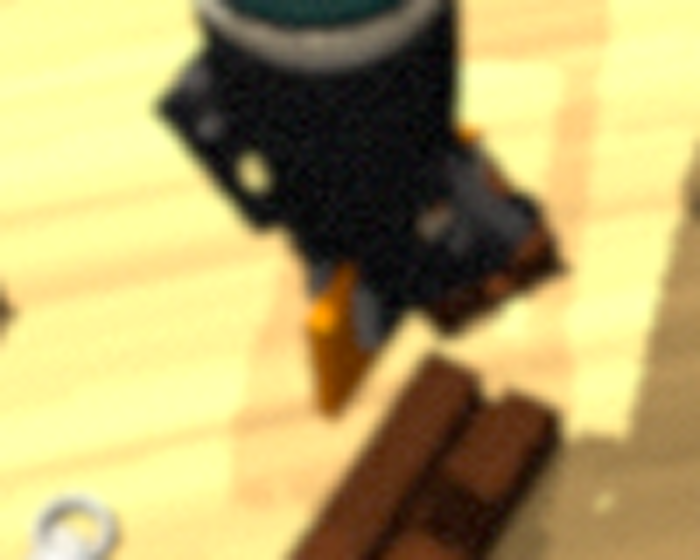

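View pics/top3.png

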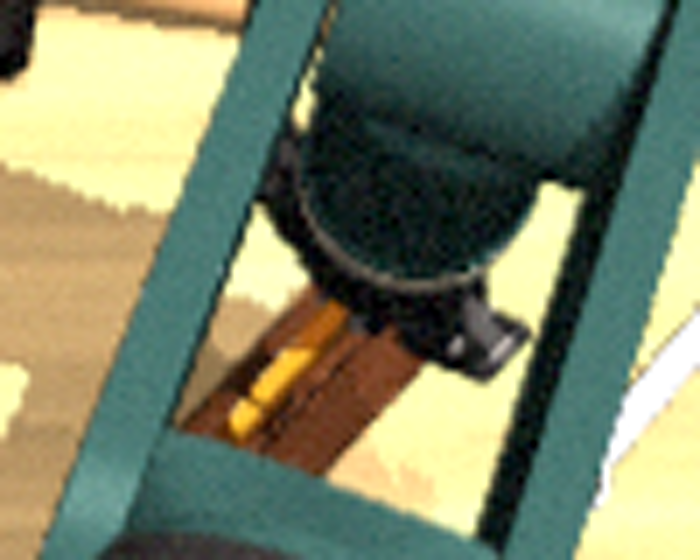

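The plate is lifted clear and still level. The plain end shows at scene crop (320,320), and the notched end at top crop (235,425) with the notch step at (255,400). Next: measure where it sits along the jaws.

```bash
cat > m3.py <<'E'
from m import *
S3=pickle.load(open('scene3.pkl','rb'));T3=pickle.load(open('top3.pkl','rb'));s=pickle.load(open('s3.pkl','rb'))
r=R.from_quat(s['tool_rot']);gp=s['position']+r.apply([.1547,0,0]);print(r.as_matrix().round(3).tolist())
# tool frame: plate x ~ ? 
M=r.as_matrix(); ex=M[:,2] if M[:,2]@[-.737,.676,0]>0 else -M[:,2]; print('platex yaw',np.degrees(np.arctan2(ex[1],ex[0])))
m=mask(T3,(18,150,70),(35,255,255),(295,165,30,38));k,l,st,ce=cv2.connectedComponentsWithStats(m);print(st[1:].tolist())
ys,xs_=np.nonzero(m);P=onz(T3,np.c_[xs_,ys],.2043)-[gp[0],gp[1],0];a=P@ex;b=P@M[:,1];
print('top mask along',a.min(),a.max(),'across mean',b.mean(),np.polyfit(a,b,1))
P2=onz(T3,np.c_[xs_,ys],.192)-[gp[0],gp[1],0];print('notch end at lower z',(P2@ex).max())
m=mask(S3,(8,150,60),(30,255,255),(215,245,18,35));ys,xs_=np.nonzero(m);print(len(xs_))
hsv=cv2.cvtColor(S3['color'],cv2.COLOR_RGB2HSV)
br=m.copy();br[hsv[:,:,2]<130]=0;ys,xs_=np.nonzero(br);print(np.c_[xs_,ys].tolist()[:40])
P=onz(S3,np.c_[xs_,ys],.2043)-[gp[0],gp[1],0];print('scene top along',(P@ex).min(),(P@ex).max(),'across',(P@M[:,1]).mean())
E
python3 m3.py
```

```text
[[0.003, -0.678, -0.735], [-0.001, -0.735, 0.678], [-1.0, -0.001, -0.003]]
platex yaw 137.33557877078127
[[304, 184, 12, 12, 49]]
top mask along 0.03416245267130572 0.07590863020160551 across mean 0.0017249620968956476 [0.00284832 0.00157   ]
notch end at lower z 0.07363238150613789
132
[[221, 257], [222, 257], [223, 257], [220, 258], [221, 258], [222, 258], [223, 258], [220, 259], [221, 259], [222, 259], [223, 259]]
scene top along -0.02768029314625406 -0.020068425605422387 across 0.0009389518669582693
```

```bash
cat >> g.py <<'E'
G=pose(-pz_goal,-n)
def goal(off=0,dx=.0525,dz=.0145): return F-dx*xs-.004*n+(dz+pinch_z+off)*pz_goal
E
python3 -c "
from g import *
print(goal(),goal(.05),row(goal(.05),G),row(goal(),G))"
```

```text
[ 0.47854642 -0.03793674  0.28081404] [ 0.45712149 -0.06606097  0.31616938] [ 2.761  5.253 21.65  -0.089 -0.037 -0.785] [ 6.297  1.733 21.981 -0.089 -0.037 -0.785]
```

Call:
arm_command(
  motion=[
    [0,0.5,2,-0.01,0,-0.08,0.2],
    [0,1.1,4.5,-0.02,-0.008,-0.18,0.2],
    [0,1.8,7.5,-0.03,-0.012,-0.28,0.2],
    [0.5,2.6,10.5,-0.04,-0.017,-0.38,0.2],
    [1,3.3,13.5,-0.05,-0.022,-0.48,0.2],
    [1.5,4,16.5,-0.066,-0.027,-0.58,0.2],
    [2,4.6,19,-0.078,-0.032,-0.68,0.2],
    [2.76,5.25,21.65,-0.089,-0.037,-0.785,0.2],
  ],
)

```text
time: 5.45
position: [0.4558, -0.0653, 0.3156]
tool_rot: [0.705, 0.049, -0.532, -0.466]
wrist_force: [-0.6, 0.7, -1.3]
width: 0.0075
```

```bash
python3 -c "
from g import *
s=sense();print(s['qpos'],s['wrist_force'],row(goal(.05),G),row(goal(),G))"
```

```text
[-0.61636482  0.31276137  2.07050908  0.98886595  1.0139891   0.94351997] [-0.61838044  0.71416345 -1.3447701 ] [-0.03  -0.052 -0.151 -0.    -0.     0.004] [ 4.97e+00 -3.40e-02 -1.50e-01 -0.00e+00 -0.00e+00  4.00e-03]
```

Call:
arm_command(
  motion=[
    [1.5,-0.03,-0.15,0,0,0.004,0.2],
    [3,-0.03,-0.15,0,0,0.004,0.2],
    [4.4,-0.03,-0.15,0,0,0.004,0.2],
    [4.97,-0.03,-0.15,0,0,0.004,0.2],
    [4.97,-0.03,-0.15,0,0,0.004,0.2],
    [4.97,-0.03,-0.15,0,0,0.004,0.2],
    [4.97,-0.03,-0.15,0,0,0.004,0.2],
  ],
)

```text
time: 6.15
position: [0.4788, -0.0381, 0.2811]
tool_rot: [0.706, 0.047, -0.532, -0.465]
wrist_force: [0.0, -0.1, -1.8]
width: 0.0076
```

```bash
python3 look.py 4; python3 -c "
from g import *
print(row(goal(),G))"
```

```text
6.15 [ 0.4788084  -0.03807419  0.28108358] [-0.529  0.392  2.078  1.083  0.918  0.89 ] 0.0075880344740168 [ 0.03307836 -0.14441375 -1.80666328] [-0.30938933  0.26597292 -0.02390356]
pinch [0.54513293 0.04886458 0.17165416]
scene [305.8418597  205.39096557]
crop origin 255 165
top [238.66689581 215.48806793]
crop origin 188 175
[ 0.033  0.017  0.025  0.    -0.001 -0.   ]
```

View pics/scene4.png

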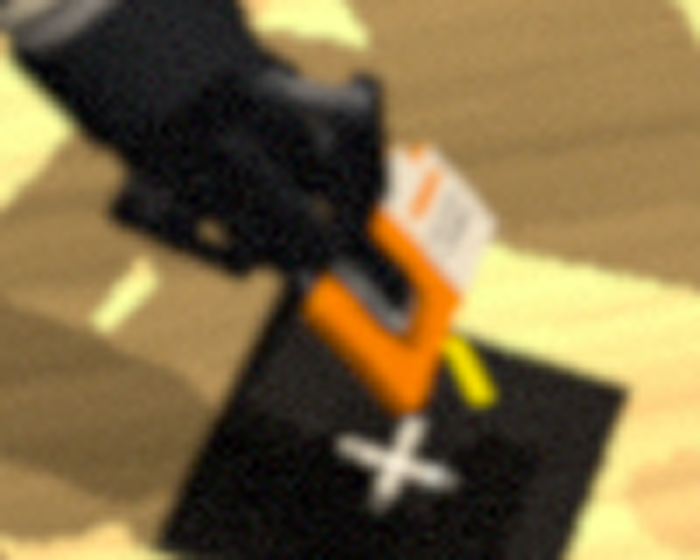

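View pics/top4.png

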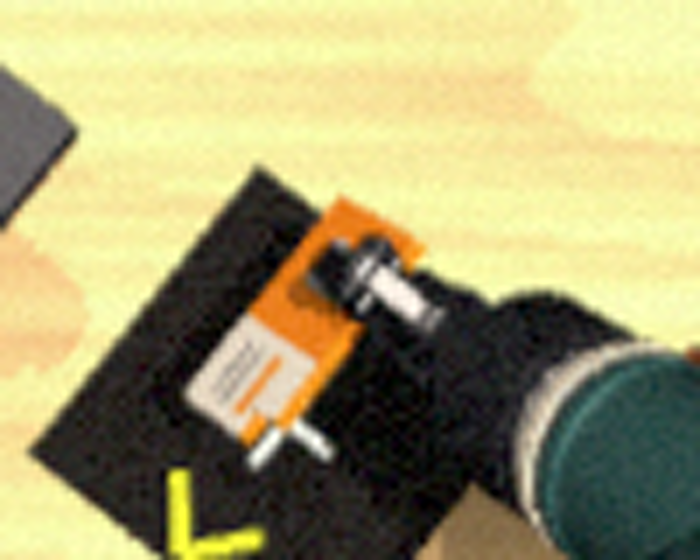

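Held at the focus with the label up and facing the camera. In the top view the label is at crop (250,380), with the notch toward the chevron at (245,440). Next I'll triangulate the label's corners from the two views and compare them with the goal.

```bash
cat > m4.py <<'E'
import sys
from m import *
from g import xs,ys,n,pz_goal,F
k=sys.argv[1]
S4=pickle.load(open(f'scene{k}.pkl','rb'));T4=pickle.load(open(f'top{k}.pkl','rb'))
loc={'A':(10,-28),'B':(50,-28),'D':(50,16),'C':(10,28),'N':(38,28),'E':(38,16),'P':(-50,-28)}
W={a:F+(x-30)/1000*xs+z/1000*pz_goal for a,(x,z) in loc.items()}
for nm,d,org in(('scene',S4,(255,165)),('top',T4,(188,175))):
    print(nm,'pred',{a:((proj(d,p)[0]+.5-org)*7).round(0).tolist() for a,p in W.items()},'focus',proj(d,F).round(1))
    x,y=org
    # pale + orange = whole plate face mask
    o=mask(d,(4,150,120),(18,255,255),(x+20,y+10,55,55));
    p=mask(d,(0,0,110),(30,85,255),(x+20,y+10,55,55))
    kk,l,st,ce=cv2.connectedComponentsWithStats(p);print(st[1:].tolist())
    c=np.clip(d['color'][y:y+80,x:x+100,::-1]*1.7,0,255).astype(np.uint8);c=cv2.resize(c,None,fx=7,fy=7,interpolation=cv2.INTER_CUBIC)
    for a,q in W.items(): cv2.circle(c,tuple(((proj(d,q)[0]+.5-org)*7).astype(int).tolist()),3,(255,0,255),-1)
    cv2.imwrite(f'pics/{nm}{k}o.png',c)
E
python3 m4.py 4
```

```text
scene pred {'A': [464.0, 298.0], 'B': [495.0, 224.0], 'D': [427.0, 146.0], 'C': [374.0, 197.0], 'N': [398.0, 146.0], 'E': [417.0, 168.0], 'P': [414.0, 414.0]} focus [[316.7 194.6]]
[[310, 187, 16, 19, 157], [311, 226, 3, 4, 7], [307, 229, 1, 1, 1]]
top pred {'A': [245.0, 313.0], 'B': [182.0, 394.0], 'D': [236.0, 434.0], 'C': [317.0, 362.0], 'N': [271.0, 421.0], 'E': [256.0, 409.0], 'P': [339.0, 192.0]} focus [[223.  228.5]]
[[208, 187, 3, 3, 5], [213, 187, 1, 1, 1], [219, 188, 1, 1, 1], [210, 191, 17, 4, 28], [228, 192, 3, 2, 4], [232, 193, 1, 1, 1], [234, 193, 14, 3, 24], [213, 195, 10, 4, 14], [224, 195, 1, 1, 1], [226, 195, 3, 1, 3], [229, 195, 4, 3, 6], [249, 194, 1, 1, 1], [208, 196, 2, 2, 2], [211, 196, 1, 1, 1], [224, 197, 1, 2, 2], [250, 198, 1, 2, 2], [211, 200, 5, 2, 5], [217, 200, 2, 1, 2], [221, 200, 1, 1, 1], [228, 200, 2, 2, 3], [231, 200, 1, 1, 1], [234, 200, 1, 1, 1], [236, 200, 2, 1, 2], [240, 201, 7, 2, 10], [248, 201, 5, 3, 8], [254, 201, 9, 8, 35], [216, 202, 2, 1, 2], [219, 202, 2, 2, 3], [232, 202, 1, 1, 1], [234, 202, 1, 1, 1], [237, 202, 1, 1, 1], [239, 203, 1, 1, 1], [233, 204, 1, 1, 1], [242, 204, 1, 1, 1], [244, 204, 1, 1, 1], [246, 204, 3, 3, 5], [250, 204, 3, 4, 6], [209, 206, 3, 2, 3], [213, 206, 1, 1, 1], [216, 206, 2, 2, 3], [209, 210, 1, 1, 1], [211, 210, 3, 2, 3], [251, 211, 2, 2, 3], [254, 211, 2, 1, 2], [208, 212, 4, 6, 8], [239, 212, 2, 2, 2], [241, 213, 8, 7, 26], [253, 213, 3, 2, 4], [259, 212, 4, 3, 8], [251, 214, 1, 1, 1], [257, 214, 1, 2, 2], [257, 217, 1, 1, 1], [215, 220, 18, 17, 136], [229, 235, 2, 2, 2], [227, 236, 1, 1, 1], [225, 238, 2, 2, 3], [232, 238, 3, 2, 3]]
```

View pics/scene4o.png

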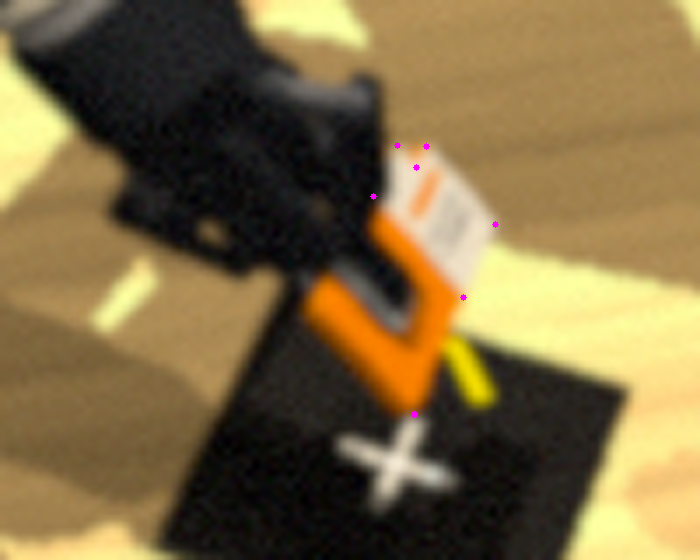

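View pics/top4o.png

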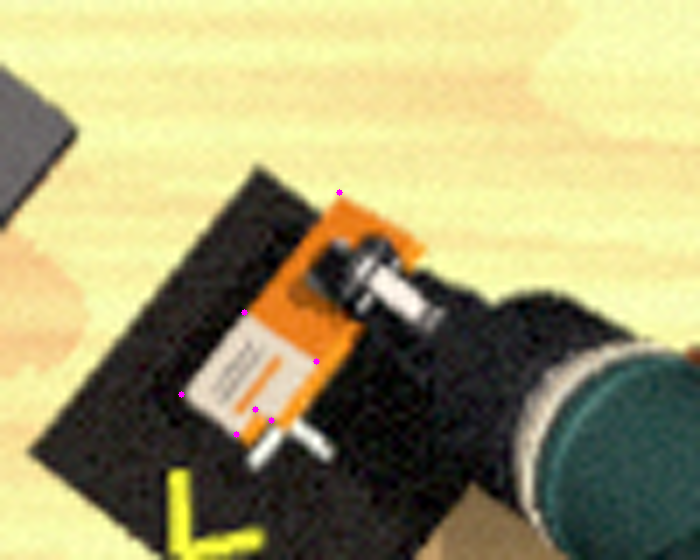

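Everything agrees to within about 1 px, roughly 2 mm. Next I'll check the angles with sub-pixel edges: each edge seen in both views gives a 3D line.

```bash
cat > m5.py <<'E'
import sys
from m4 import *
from scipy.ndimage import map_coordinates
def edge(d,p,q,ch,t0,t1,rng=4):
    # sample across the predicted edge p-q, max gradient, robust fit (cv2.fitLine)
    img=d['color'][:,:,ch].astype(float); a,b=proj(d,p)[0],proj(d,q)[0]; u=(b-a)/np.linalg.norm(b-a); nn=np.array([-u[1],u[0]])
    off=np.arange(-rng,rng+.01,.1);pts=[]
    for t in np.linspace(t0,t1,40):
        c=a+(b-a)*t; s=map_coordinates(img,[c[1]+off*nn[1],c[0]+off*nn[0]],order=1); s=np.convolve(s,np.ones(11)/11,'same'); g=np.abs(np.gradient(s)); g[:10]=0;g[-10:]=0
        w=np.where(g>.5*g.max(),g,0); i=g.argmax(); w[np.abs(np.arange(len(g))-i)>10]=0; pts.append(c+nn*(off*w).sum()/w.sum())
    pts=np.array(pts,np.float32); L=cv2.fitLine(pts,cv2.DIST_HUBER,0,.01,.01).ravel()
    dv=L[:2]*np.sign(L[:2]@u); r=(pts-L[2:])@[-dv[1],dv[0]]
    mid=(a+b)/2; print(' shift px at mid %.2f  turn deg %.2f  resid %.2f'%(((L[2:]-mid)@nn)-(0),np.degrees(np.arctan2(dv@nn,dv@u)),r.std()))
    e0=L[2:]+dv*((a-L[2:])@dv); e1=L[2:]+dv*((b-L[2:])@dv); v=ray(d,[e0,e1]); m=np.cross(*v); return m/np.linalg.norm(m)
def pt(nT,nS): # line = intersection of planes
    u=np.cross(nT,nS);u/=np.linalg.norm(u); P=np.linalg.lstsq(np.array([nT,nS,u]),np.array([nT@T4['origin'],nS@S4['origin'],u@F]),rcond=None)[0]; return P,u
res={}
for nm,p,q,chT,chS,ra,rb in(('PAB','P','B',0,2,.05,.95),('BD','B','D',0,2,.1,.85)):
    for (A,B) in [(.08,.92)]:
        print(nm,'top');nT=edge(T4,W[p],W[q],0,ra,rb); print(nm,'scene')
        sa,sb=(.03,.5) if nm=='PAB' else (ra,rb)
        sc=0 if nm=='PAB' else 2
        nS=edge(S4,W[p],W[q],sc,sa,sb)
        P,u=pt(nT,nS); res[nm]=(P,u); i=W[q]-W[p];i/=np.linalg.norm(i); u=u*np.sign(u@i)
        dev=np.cross(i,u); off=P-W[p]; off-=i*(off@i)
        print(nm,'dev deg about xs,n,pz',np.degrees([dev@xs,dev@n,dev@pz_goal]).round(2),'offset mm xs,n,pz',(1000*np.array([off@xs,off@n,off@pz_goal])).round(2))
E
python3 m5.py 4 | grep -v '^\[\['|grep -v pred
```

```text
PAB top
 shift px at mid -0.11  turn deg 0.35  resid 0.30
PAB scene
 shift px at mid 0.16  turn deg -6.89  resid 1.58
PAB dev deg about xs,n,pz [  0.    17.91 -13.21] offset mm xs,n,pz [-0.   12.16 17.12]
BD top
 shift px at mid 0.21  turn deg -1.34  resid 0.11
BD scene
 shift px at mid 0.77  turn deg 1.68  resid 0.11
BD dev deg about xs,n,pz [2.59 0.71 0.  ] offset mm xs,n,pz [0.56 2.48 0.  ]
```

```bash
cat >> m5.py <<'E'
print('--- split scene PAB')
p,q=W['P'],W['B']
edge(S4,p,q,0,.05,.35,3); edge(S4,p,q,2,.63,.95,3)
# joint: midpoints
def mids(d,p,q,ch,t0,t1):
    img=d['color'][:,:,ch].astype(float);a,b=proj(d,p)[0],proj(d,q)[0];u=(b-a)/np.linalg.norm(b-a);nn=np.array([-u[1],u[0]]);off=np.arange(-3,3.01,.1);o=[]
    for t in np.linspace(t0,t1,30):
        c=a+(b-a)*t;s=np.convolve(map_coordinates(img,[c[1]+off*nn[1],c[0]+off*nn[0]],order=1),np.ones(11)/11,'same');g=np.abs(np.gradient(s));g[:10]=0;g[-10:]=0;o.append(off[g.argmax()])
    return np.round(o,1)
print(mids(S4,p,q,0,.05,.35),mids(S4,p,q,2,.63,.95))
print('cam px/mm scene',np.linalg.norm(proj(S4,q)-proj(S4,p))/100,'top',np.linalg.norm(proj(T4,q)-proj(T4,p))/100)
E
python3 m5.py 4 | sed -n '/---/,$p'
```

```text
--- split scene PAB
 shift px at mid 0.32  turn deg -6.38  resid 0.19
 shift px at mid 0.11  turn deg 6.06  resid 0.57
[ 0.3  0.2  0.4  0.8  0.8  0.7  0.6  0.5  0.4  0.4  0.7  0.9  0.8  0.7
  0.6  0.5  0.4  0.3  0.1  0.  -0.1 -0.2 -0.3  0.   0.3  0.2  0.1  0.
 -0.1 -0.1] [-1.6 -1.8 -2.  -2.  -2.   0.   0.3  0.6  0.5  0.4  0.3  0.2  0.1  0.
  0.2  0.5  0.5  0.3  0.2  0.1  0.   0.   0.5  0.6  0.4  0.3  0.2  0.1
  0.   0.1]
cam px/mm scene 0.29440137584339143 top 0.3656544641377993
```

The long edge agrees to about 0.3 px (1 mm) with no significant turn, and the label end is within 0.6 mm along the arrow. Next I'll hold, then check stillness and the other objects.

Call:
arm_command(
  motion=[
    [0,0,0,0,0,0,0.2],
    [0,0,0,0,0,0,0.2],
    [0,0,0,0,0,0,0.2],
    [0,0,0,0,0,0,0.2],
    [0,0,0,0,0,0,0.2],
  ],
)

```text
time: 6.75
position: [0.4786, -0.0382, 0.2812]
tool_rot: [0.706, 0.047, -0.532, -0.465]
wrist_force: [-0.1, 0.6, -0.5]
width: 0.0074
```

Run:
```python
from g import *
from workcell import camera
s=sense();print(s['time'],abs(s['joint_velocities']).max(),s['wrist_force'],s['torque'],s['width'],row(goal(),G))
for n_ in('scene','top'):
    d=camera(n_);cv2.imwrite(f'pics/{n_}5.png',cv2.resize(d['color'][:,:,::-1],(800,600)));pickle.dump(d,open(n_+'5.pkl','wb'))
```

```text
6.75 0.001572670333679223 [-0.13521149  0.61221387 -0.48723253] [-0.29402311  0.27236591 -0.02016107] 0.0073892857759598985 [ 0.037  0.013  0.026  0.    -0.001 -0.   ]
```

View pics/scene5.png

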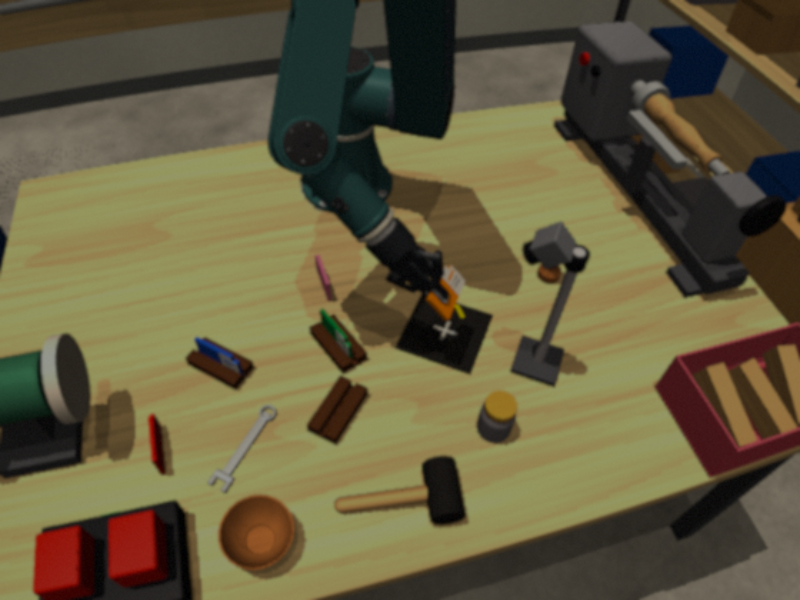

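View pics/top5.png

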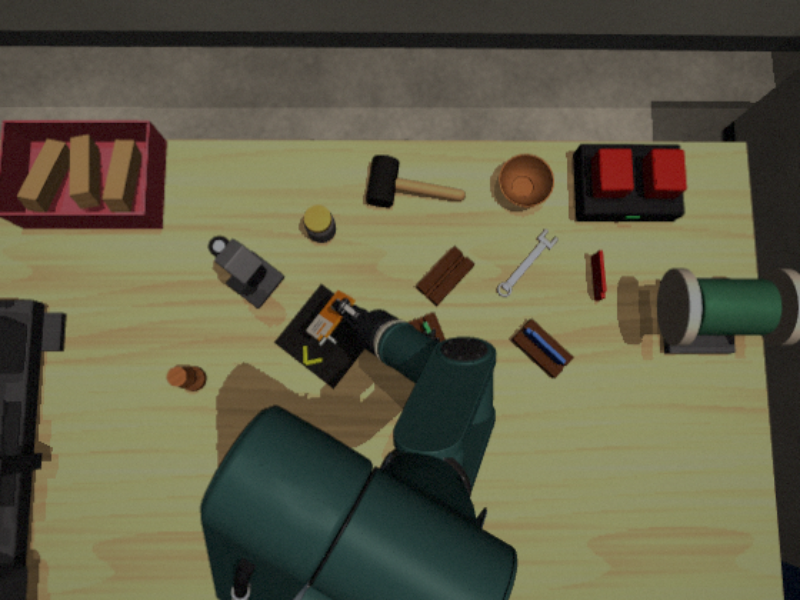

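The plate is still at the focus, amber's block is empty, and green, blue, the jar, wrench, spindle and look-alikes are where they started. The arm is at rest and the forces are near zero, so I'm handing in.

```bash
python3 -c "
from workcell import sign_off
print(sign_off())"
```

```text
the job is handed in; nothing more can be done
None
```

I gripped the amber plate across its plain end, about 22 mm from its centre with 50 N, and lifted it out of the block. I then tilted it 45° to face the lens, put the label's middle at the focus with the notch pointing the way of the arrow, and handed in at about 6.9 s while still holding it.

**Last checks:**
- **Arm:** it was within 0.5 mm and 0.1° of the planned pose, still (joint speeds under 0.002 rad/s), and wrist force was under 1 N. A steady wrist torque of about 0.4 N m remained. I put that down to the tilted gripper's weight but did not confirm it.
- **Label position:** in both views the plate's long edge lay within about 0.3 px (1 mm) of where it should be, turned by less than 0.5°. The label end was about 0.6 mm off along the arrow.
- **Other things:** the green and blue plates, jar, spindle, wrench and look-alikes looked unmoved in the last pictures.

**One disagreement:** the short end edge, only about 15 px long, suggested 2.6° of tilt and 2.5 mm toward the lens. I judged that to be image noise, because the arm's own reading puts the tilt within 0.1° of plan, and did not correct for it. An earlier fit of the long edge in the scene view was spoiled by the chevron behind it, so I redid it in two parts.

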